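# Sweep the counters into the shelf drawer

### The arm

A 7-joint arm with a two-finger parallel gripper is mounted at the origin on the work surface. World frame = base frame: x ahead of the robot, y to its left, z up, the work surface at z = 0. Lengths are in m, angles in rad, forces in N, time in s.
With the tool pointing down it reaches from about 0.4 to 0.85 m from the base axis. Payload 6.9 kg.
Tool frame: the origin (TCP) lies midway between the tips of the shut fingers; the grasp point (between the pads) lies behind it (ctrl.pinch_z is the z of the grasp point in the tool frame, in m); z points along the fingers, y is the line along which they close (so a half turn about z gives the same grasp; the last joint's range is limited). The gripper opens to 85 mm and grips with 20 to 120 N. Pads are 22 mm wide; open, the fingers measure 114 mm over their backs; the gripper's body (76 mm by 85 mm) begins 54 mm behind the grasp point. The pads swing forward as they close: fully open they stand 13 mm farther back than shut.
Start: joints at [-1.143, 0.507, -0.238, 1.5, 0.126, 1.149, -0.155], TCP at [0.198, 0.593, 0.192] pointing down, gripper open.
Joint ranges: [-3.08, 3.08], [-0.24, 2.05], [-1.43, 1.35], [0, 2.5], [-1.52, 4.66], [0.17, 1.96], [-2.89, 2.89]. Speed limits (rad/s): [2.39, 2.39, 3.14, 3.14, 3.14, 3.14, 3.14].

### API

Orientations are given as a unit quaternion [w, x, y, z].
In Python, from station import ctrl, get_state, vision, ticket, models gives the robot as it stands. Calls block until the motion is done:
- ctrl.movep(position, orientation): joint-space move of the TCP to a pose.
- ctrl.movel(position, frame=None, max_speed=0.15): straight line of the TCP; frame=None keeps the orientation; max_speed is the mean speed in m/s.
- ctrl.set_joints(angles): joint-space move.
- ctrl.ungrasp() and ctrl.close_gripper(force=None): open the fingers fully, or close them until they stop; force is the grip in N (None keeps the last).
- ctrl.pause(seconds).
- ctrl.ik(position, orientation): joint angles nearest the present ones, or None.
- get_state(): the state.
- vision.grab_frame(name): name is "scene" or "top" or "wrist"; returns (picture, depth): 480x640x3 uint8, blue, green, red; 480x640 float32, m along the optical axis (not along the pixel's ray), 0 where there is no reading.
- vision.camera_info(name): a dict with "mtx" (3x3 intrinsics, pixels), "R" (3x3) and "t" (3): a world point X has camera coordinates R X + t; the wrist camera has in their place "hand_eye" (4x4, takes a point from camera to tool coordinates, whose origin is the TCP and whose axes are the flange's). Camera axes: x right, y down, z forward; pixel columns grow to the right and rows downward; lengths in m; the calibration is good to about 2 mm. The wrist camera is an equidistant fisheye: a pixel r from the principal point sees the ray r / f radians off the axis. A picture is of the moment at which its call begins: read the wrist's pose just before it. camera_info takes no time and is no camera call.
A pose or a line that the arm cannot do raises ctrl.Unreachable and nothing moves.
- ticket.close_job(): hands the job in; it is judged then, once.
Trained networks look in the newest picture that a camera, given by its name, has taken for a name from the list of things; names that differ only in an ending like _2 or _b are one class to them, and where a whole thing is asked for, a point or a joint stands for the part that bears it (a point fixed in the world has none). Each returns a list of dicts, best first, with "p" (0 to 1); they miss things now and then, are a little off and sometimes report something else, mostly with a low value. They report only what shows in the picture. A call takes as long as a camera call. They do not tell look-alikes from the thing itself.
- models.recognise(camera, target): "point" ([column, row] in pixels, amid what is visible of it).
- models.masks_of(camera, target): "mask" (480x640 bool, what is visible of it) and "point" ([column, row] in pixels, amid what is visible of it).
The state is a dict: "time": time; "qpos": joint angles; "qd": joint speeds; "tau": joint torques, N m; "tcp_pos": TCP position; "eef_rot": TCP orientation; "contact_force": force on the tool from outside, world axes, zero at the start; "wrist_torque": the same for the moment, N m; "width": finger opening in m; "gripper_force": force on a finger pad.
Only numpy, scipy, OpenCV 4.12 (cv2) and the standard library are available. Lean on these libraries where they do the work, as an engineer would, in place of code of your own. Each camera call takes 0.05 s, during which the arm holds its last target. There are 200 camera calls.

### The job

Three turquoise draughts counters have been left out on the barnwood shelf. Sweep them with the fingers off the shelf's front edge so that they drop into the open metal drawer below, without picking up or carrying them, and once all three are in, push the drawer fully shut. Leave everything else on the shelf standing where it is.

Things in the scene. Friction and masses are not known exactly. Their poses are not given: they have to be found in the camera images.
- shelf: barnwood shelf unit fixed to the table. Origin: middle of its front edge, at table height (z = 0); its top surface is 85 mm above that. Own x points away from the robot into the shelf (300 mm deep), own y along the front edge to the robot's left (760 mm long). Its yaw differs from start to start by a few degrees. The top board is 18 mm thick; below it, in the middle of the front, sits the drawer
- drawer (a joint): how far the drawer stands out, m: 0 = fully shut, 0.115 = end of travel; it starts 0.075 to 0.1 open. It slides along the shelf's own -x as it opens, has about 3 N of friction and stays where it is left
- drawer_front (a point): centre of the outer face of the drawer's flat, handle-less steel front panel (364 mm wide, 58 tall, from 6 to 64 mm above the table, 14 thick); moves with the drawer. When fully shut this face stands 20 mm proud of the shelf's front edge. Axes as the shelf's
- drawer_in (a point): centre of the drawer's inner floor, 10 mm above the table; moves with the drawer. The inside is 340 mm wide (y), 206 long (x), 50 deep to the rim. The open part of the drawer between the shelf's edge and the front panel is as long as the joint value plus 6 mm. Axes as the shelf's
- counter1_center (a point): centre of turquoise draughts counter 1 of 3: a loose flat disc, 34 mm across, 10 thick, about 16 g, lying flat on the shelf 45 to 85 mm behind its front edge, side by side with the others and the pueblo figure (centres at least 65 mm apart along the edge), within the drawer's width
- counter2_center (a point): centre of turquoise draughts counter 2 of 3: a loose flat disc, 34 mm across, 10 thick, about 16 g, lying flat on the shelf 45 to 85 mm behind its front edge, side by side with the others and the pueblo figure (centres at least 65 mm apart along the edge), within the drawer's width
- counter3_center (a point): centre of turquoise draughts counter 3 of 3: a loose flat disc, 34 mm across, 10 thick, about 16 g, lying flat on the shelf 45 to 85 mm behind its front edge, side by side with the others and the pueblo figure (centres at least 65 mm apart along the edge), within the drawer's width
- pueblo: painted clay-coloured wooden pueblo-house figure, 44 mm wide (y) x 34 deep (x) x 54 tall, loose; it stands in the front row among the counters. Origin: centre of its underside
- owl: cream ceramic owl bank, 78 mm across, 114 tall, loose, behind, near one end of the shelf. Origin: centre of its underside
- bowl: speckled grey stoneware bowl, 116 mm across the rim, 55 tall, loose, behind the counters. Origin: centre of its underside
- cactus: green cactus in a terracotta pot, 74 mm across, 100 tall, loose, behind, near the other end from the owl. Origin: centre of its underside
- bell: brass hand bell, 48 mm across, 62 tall, loose, near the shelf's right-hand end (-y of the shelf). Origin: centre of its underside
- stone: grey river-stone paperweight, 60 mm across, 27 tall, loose, near the shelf's left-hand end (+y of the shelf). Origin: centre of its underside
- greenbox: green plastic box with a flat hinged lid, 90 mm deep (x) x 130 wide (y) x 56 tall, fixed to the shelf behind the counters, beside the bowl. Origin: centre of its underside
- greenbox_lid (a joint): opening angle of the green box's lid, rad: 0 = shut, as it starts and must stay
Not all that is in view belongs to the job. Leave any green or white look-alike of the part that bears counter3_center alone.

How it is judged:
On the way, in this order (a step that is already met when the one before it is completed fails the run):
1. all three counters lie in the drawer while it is still open (at least 50 mm) (x of counter1_center in the frame of drawer_in between -0.105 and 0.105 m and y of counter1_center in the frame of drawer_in between -0.172 and 0.172 m and z of counter1_center in the frame of drawer_in between 0 and 0.045 m and x of counter2_center in the frame of drawer_in between -0.105 and 0.105 m and y of counter2_center in the frame of drawer_in between -0.172 and 0.172 m and z of counter2_center in the frame of drawer_in between 0 and 0.045 m and x of counter3_center in the frame of drawer_in between -0.105 and 0.105 m and y of counter3_center in the frame of drawer_in between -0.172 and 0.172 m and z of counter3_center in the frame of drawer_in between 0 and 0.045 m and value of joint drawer above 0.05 m), for 0.2 s.
2. the drawer is pushed shut (value of joint drawer below 0.005 m), for 0.2 s.
At the end, for the whole second after the job is handed in: All three counters are inside the drawer, the drawer is shut to within 5 mm, and the pueblo figure, owl, bowl, cactus, bell and stone stand still, within 15 mm of where they began (x of counter1_center in the frame of drawer_in between -0.105 and 0.105 m and y of counter1_center in the frame of drawer_in between -0.172 and 0.172 m and z of counter1_center in the frame of drawer_in between 0 and 0.045 m and x of counter2_center in the frame of drawer_in between -0.105 and 0.105 m and y of counter2_center in the frame of drawer_in between -0.172 and 0.172 m and z of counter2_center in the frame of drawer_in between 0 and 0.045 m and x of counter3_center in the frame of drawer_in between -0.105 and 0.105 m and y of counter3_center in the frame of drawer_in between -0.172 and 0.172 m and z of counter3_center in the frame of drawer_in between 0 and 0.045 m and value of joint drawer below 0.005 m and linear speed of each of pueblo, owl, bowl, cactus, bell, stone below 0.02 m/s and distance of each of pueblo, owl, bowl, cactus, bell, stone from where it was at the start of the episode below 0.015 m); the robot touches nothing.
It fails at once if the pueblo figure, owl, bowl, cactus, bell or stone is shifted by more than 15 mm or tipped, or the green box's lid is opened (value of joint greenbox_lid above 0.2 rad or distance of any of pueblo, owl, bowl, cactus, bell, stone from where it was at the start of the episode above 0.015 m or angle between any of pueblo, owl, bowl, cactus, bell, stone's own z axis and vertical above 0.3 rad).
It fails at once if a counter is lifted (more than 18 mm above where it lies on the shelf) (height (world z) of any of counter1_center, counter2_center, counter3_center above 0.108 m).
It fails at once if a counter is carried or flung out over the drawer at shelf height instead of dropping off the edge ((x of counter1_center in the frame of shelf below -0.035 m and height (world z) of counter1_center above 0.082 m) or (x of counter2_center in the frame of shelf below -0.035 m and height (world z) of counter2_center above 0.082 m) or (x of counter3_center in the frame of shelf below -0.035 m and height (world z) of counter3_center above 0.082 m)).
It also fails if it takes over 64 s, if anything falls off the work surface, if the arm or the gripper's body presses on something with over 40 N, if the wrist force passes 120 N, or if a joint passes its speed limit or range.

## Working session

There is one attempt and no reset: what is moved stays moved. The work goes in short steps, each a Python script; the robot and the scene stay as the last script left them, time stands still between calls to the robot, and variables do not carry over. Pictures are saved under pics/ and viewed, at most 10 in all, crops included, and the job is handed in when it is done.

```bash
mkdir -p pics; python3 - <<'E'
from station import ctrl,get_state,vision
import cv2,numpy as np
for n in("top","scene"):
    b,d=vision.grab_frame(n); cv2.imwrite(f"pics/{n}0.png",b); np.save(f"{n}_d.npy",d)
    c=vision.camera_info(n); print(n,c)
s=get_state();print(s["time"],s["tcp_pos"],s["eef_rot"],ctrl.pinch_z)
E
```

```text
top {'mtx': array([[536.96508391,   0.        , 321.0798793 ],
       [  0.        , 536.96508391, 234.46064153],
       [  0.        ,   0.        ,   1.        ]]), 'R': array([[ 0.00919005, -0.99988477, -0.01208271],
       [-0.99701782, -0.00823648, -0.0767309 ],
       [ 0.07662254,  0.01275184, -0.99697862]]), 't': array([0.01130084, 0.5849094 , 0.90760634])}
scene {'mtx': array([[625.17895004,   0.        , 319.29130533],
       [  0.        , 625.17895004, 234.73352173],
       [  0.        ,   0.        ,   1.        ]]), 'R': array([[-0.75685799,  0.65317106, -0.02309862],
       [ 0.3621627 ,  0.38970996, -0.84673746],
       [-0.54406264, -0.64922547, -0.53150929]]), 't': array([ 0.45751325, -0.12024393,  1.52196278])}
0.1 [0.19758002 0.59238546 0.19110346] [-1.11344648e-04  1.60206831e-01  9.87083120e-01 -8.20790713e-04] -0.0187
```

View pics/top0.png

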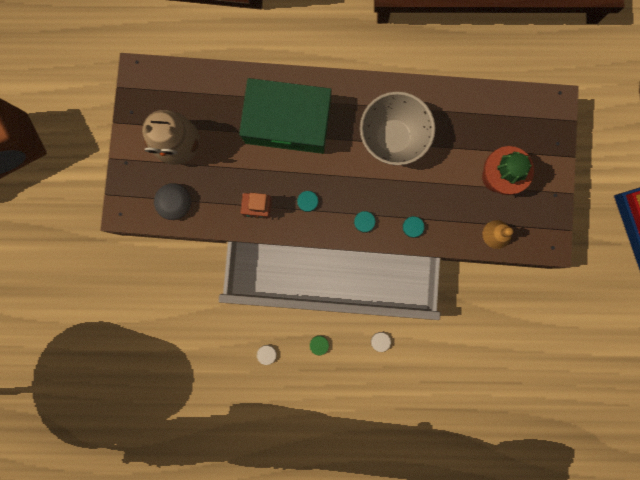

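View pics/scene0.png

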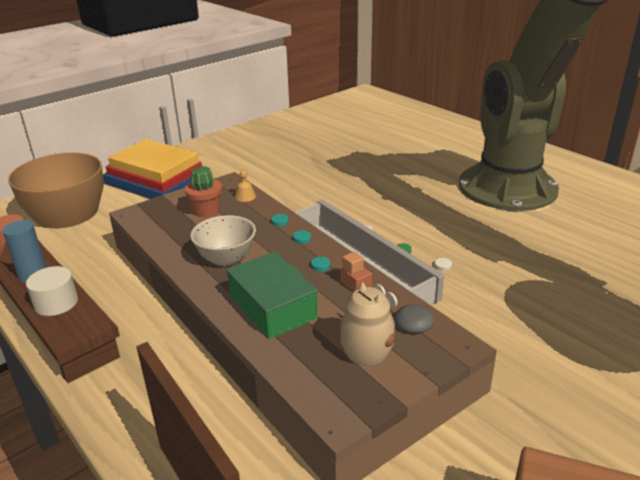

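The top view shows three turquoise counters on the shelf at (308,201), (365,222) and (414,227). The pueblo is at (257,204) and the bell at (497,234). The drawer opening runs from about row 245 to 310. Possible look-alikes are the white discs at (267,355) and (381,342) and the green one at (320,345). All three lie on the table and get left alone.

```bash
cat > h.py <<'E'
import cv2,numpy as np
from station import vision
def cloud(n,d):
    c=vision.camera_info(n);v,u=np.mgrid[:480,:640];K=c["mtx"]
    P=np.stack([(u-K[0,2])/K[0,0]*d,(v-K[1,2])/K[1,1]*d,d],-1)
    return (P-c["t"])@c["R"]
def onplane(n,uv,z):
    c=vision.camera_info(n);r=c["R"].T@np.linalg.solve(c["mtx"],[uv[0],uv[1],1]);o=-c["R"].T@c["t"]
    return o+r*(z-o[2])/r[2]
def teal(b):
    h=cv2.cvtColor(b,cv2.COLOR_BGR2HSV)
    m=cv2.inRange(h,(82,120,60),(98,255,255))
    k,l,st,ce=cv2.connectedComponentsWithStats(m)
    return [(ce[i],st[i,4]) for i in range(1,k) if st[i,4]>40]
E
python3 - <<'E'
from h import *
d=np.load("top_d.npy");b=cv2.imread("pics/top0.png");P=cloud("top",d)
m=((abs(P[...,2]-.085)<.008)&(d>0)).astype(np.uint8)
m=cv2.morphologyEx(m,cv2.MORPH_OPEN,np.ones((5,5)))
k,l,st,_=cv2.connectedComponentsWithStats(m);i=1+np.argmax(st[1:,4])
S=P[l==i];print("z",np.median(S[:,2]))
r=cv2.minAreaRect(S[:,:2].astype(np.float32));box=cv2.boxPoints(r);print(r,box)
o=np.argsort(box[:,0])[:2];f=box[o];f=f[np.argsort(f[:,1])]
yv=(f[1]-f[0])/np.linalg.norm(f[1]-f[0]);xv=np.array([yv[1],-yv[0]]);O=f.mean(0)
np.savez("shelf.npz",O=O,xv=xv,yv=yv);print("O",O,"yaw",np.degrees(np.arctan2(xv[1],xv[0])))
loc=lambda p:np.array([(p[:2]-O)@xv,(p[:2]-O)@yv])
for c,a in teal(b): p=onplane("top",c,.095);print("teal",c,a,p.round(4),loc(p).round(4))
L=np.stack([(P[...,:2]-O)@xv,(P[...,:2]-O)@yv,P[...,2]],-1)
# objects
m2=((P[...,2]>.1)&(d>0)&(L[...,0]>0)&(L[...,0]<.3)&(abs(L[...,1])<.38)).astype(np.uint8)
k,l,st,_=cv2.connectedComponentsWithStats(m2)
for i in range(1,k):
    if st[i,4]>60:
        q=L[l==i];print("obj",q.min(0).round(3),q.max(0).round(3))
q=L[(L[...,0]<0)&(abs(L[...,1])<.15)&(abs(L[...,2]-.064)<.006)&(d>0)];print("front panel top x",np.percentile(q[:,0],[2,50,98]))
cv2.imwrite("pics/crop.png",cv2.resize(b[170:330,220:520],None,fx=2.6,fy=2.6))
E
```

```text
z 0.08540780979162636
((0.7069054841995239, -0.015054076910018921), (0.762559711933136, 0.30029579997062683), 86.01619720458984) [[ 0.5306312  -0.38498122]
 [ 0.8302014  -0.4058441 ]
 [ 0.8831798   0.35487306]
 [ 0.5836096   0.37573594]]
O [ 0.5571204  -0.00462264] yaw -3.9838
teal [307.45597484 200.73899371] 318 [0.6333 0.0378 0.095 ] [0.0731 0.0477]
teal [364.36728395 221.32407407] 324 [ 0.6008 -0.0535  0.095 ] [ 0.047  -0.0457]
teal [413.20238095 226.48214286] 336 [ 0.5932 -0.1314  0.095 ] [ 0.0448 -0.1239]
obj [0.153 0.023 0.1  ] [0.251 0.159 0.146]
obj [ 0.133 -0.14   0.1  ] [ 0.247 -0.026  0.145]
obj [0.113 0.223 0.108] [0.189 0.305 0.201]
obj [ 0.101 -0.294  0.1  ] [ 0.175 -0.22   0.187]
obj [0.026 0.233 0.1  ] [0.084 0.292 0.115]
obj [0.038 0.105 0.1  ] [0.076 0.15  0.143]
obj [ 0.025 -0.276  0.1  ] [ 0.062 -0.241  0.15 ]
front panel top x [-0.10092756 -0.09399372 -0.08726152]
```

View pics/crop.png

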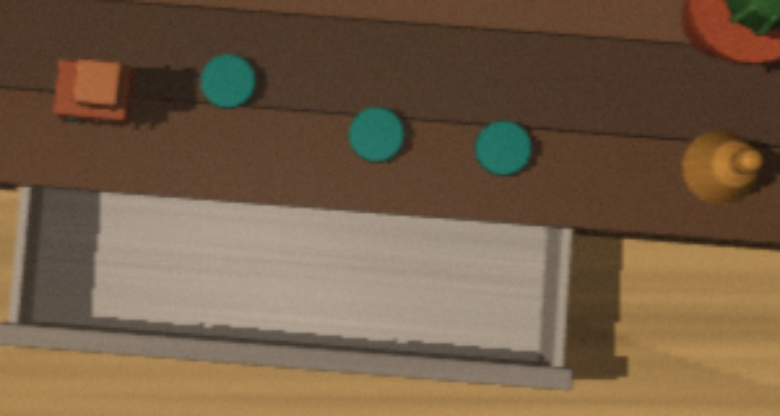

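The crop confirms all three turquoise discs, at crop pixels (229,81), (377,134) and (503,148). The drawer is about 81 mm open and clear. First I check the sweep orientations and their reachability.

```bash
cat >> h.py <<'E'
from station import ctrl,get_state
from scipy.spatial.transform import Rotation as Ro
s_=np.load("shelf.npz");O,xv,yv=s_["O"],s_["xv"],s_["yv"]
W=lambda x,y,z:[*(O+x*xv+y*yv),z]
loc=lambda p:np.array([(np.array(p[:2])-O)@xv,(np.array(p[:2])-O)@yv])
def quat(s): # tool y along s*shelf y
    y=np.array([*(s*yv),0]);z=np.array([0,0,-1.]);q=Ro.from_matrix(np.stack([np.cross(y,z),y,z],1)).as_quat();return q[[3,0,1,2]]
E
python3 - <<'E'
from h import *
print(vision.camera_info("wrist")["hand_eye"].round(3))
for s in(1,-1):
    print(s,quat(s).round(3))
    for p in[(.113,.048,.0895),(.085,-.124,.0895),(.1,-.046,.2),(.008,-.046,.0895),(-.16,0,.04),(-.03,0,.04)]:
        q=ctrl.ik(W(*p),quat(s));print(p,None if q is None else np.round(q,2))
E
```

```text
[[ 0.001 -0.945 -0.327  0.085]
 [ 1.     0.001  0.    -0.   ]
 [ 0.    -0.327  0.945 -0.181]
 [ 0.     0.     0.     1.   ]]
1 [0.    0.035 0.999 0.   ]
(0.113, 0.048, 0.0895) [-0.03  0.66 -0.11  1.49  0.08  0.99  1.34]
(0.085, -0.124, 0.0895) [ 0.14  0.63  0.05  1.58 -0.04  0.94  1.7 ]
(0.1, -0.046, 0.2) [ 0.02  0.55  0.04  1.4  -0.02  1.2   1.57]
(0.008, -0.046, 0.0895) [ 0.06  0.51 -0.02  1.8   0.02  0.82  1.53]
(-0.16, 0, 0.04) [-0.02  0.39 -0.08  2.27  0.07  0.48  1.35]
(-0.03, 0, 0.04) [ 0.04  0.53 -0.12  1.95  0.1   0.66  1.36]
-1 [ 0.     0.999 -0.035  0.   ]
(0.113, 0.048, 0.0895) [-0.4   0.73  0.58  1.5  -0.43  1.04 -1.36]
(0.085, -0.124, 0.0895) [-0.19  0.71  0.64  1.58 -0.48  1.01 -1.04]
(0.1, -0.046, 0.2) [-0.3   0.62  0.64  1.4  -0.37  1.24 -1.27]
(0.008, -0.046, 0.0895) [-0.32  0.58  0.58  1.81 -0.4   0.87 -1.19]
(-0.16, 0, 0.04) [-0.49  0.45  0.58  2.28 -0.49  0.53 -1.16]
(-0.03, 0, 0.04) [-0.36  0.58  0.49  1.96 -0.41  0.7  -1.26]
```

```bash
python3 - <<'E'
from h import *
q=quat(1)
p=get_state()["tcp_pos"]
ctrl.close_gripper(30)
ctrl.movel([p[0],p[1],.33],max_speed=.3)
x,y=.0448,-.1239
ctrl.movep(W(x+.042,y,.30),q)
ctrl.movel(W(x+.042,y,.125),max_speed=.2)
ctrl.movel(W(x+.042,y,.0895),max_speed=.06)
s=get_state();print(s["time"],s["tcp_pos"],s["contact_force"],s["width"])
ctrl.movel(W(.03,y,.0895),max_speed=.05)
s=get_state();print(s["time"],s["tcp_pos"],loc(s["tcp_pos"]),s["contact_force"])
b,d=vision.grab_frame("scene");cv2.imwrite("pics/s1.png",cv2.resize(b[120:320,150:450],None,fx=2.5,fy=2.5))
E
```

```text
6.2167 [ 0.6352395  -0.13441142  0.08953745] [0.30049396 0.51909854 0.18069762] 7.250848756379689e-05
7.5 [ 0.57876423 -0.13029597  0.08945368] [ 0.03032263 -0.12386598] [0.67650159 1.05787066 0.04945682]
```

View pics/s1.png

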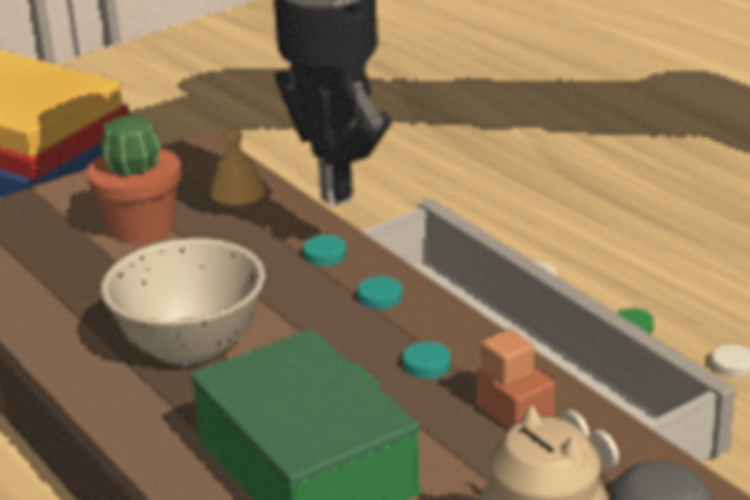

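The finger seems to sit higher than the counter in this view: tip at crop (337,200), counter at (325,250). I'll cross-check the two cameras' calibration numerically.

```bash
python3 - <<'E'
from h import *
c=vision.camera_info("scene")
def pr(X):
    v=c["mtx"]@(c["R"]@np.array(X)+c["t"]);return (v[:2]/v[2]).round(1)
s=get_state();print(pr(s["tcp_pos"]),s["tcp_pos"],s["width"])
print("counters top->scene",[pr(W(x,y,.095)) for x,y in[(.0731,.0477),(.047,-.0457),(.0448,-.1239)]])
b=cv2.imread("pics/scene0.png");print("seen",[(ce.round(1)) for ce,a in teal(b)],[loc(onplane("scene",ce,.095)).round(4) for ce,a in teal(b)])
b,d=vision.grab_frame("scene");print("now",[(ce.round(1),a,loc(onplane("scene",ce,.095)).round(4)) for ce,a in teal(b)])
P=cloud("scene",d)
for u,v in[(284,198),(284,190),(284,180),(282,205)]:print(u,v,P[v,u].round(3),loc(P[v,u]).round(3))
b,d=vision.grab_frame("top");cv2.imwrite("pics/t1.png",b);print("top",[(ce.round(1),a,loc(onplane("top",ce,.095)).round(4)) for ce,a in teal(b)])
c=vision.camera_info("top");print("tcp top",pr(s["tcp_pos"]))
E
```

```text
[285.3 216.1] [ 0.57878004 -0.13030137  0.08946006] -0.0004302799998814973
counters top->scene [array([319.7, 259.4]), array([301.1, 232.7]), array([279., 216.])]
seen [array([279.4, 219.8]), array([301.3, 236.6]), array([320.2, 263.6])] [array([ 0.0524, -0.1111]), array([ 0.0547, -0.0341]), array([0.0802, 0.0587])]
now [(array([279.4, 219.7]), np.int32(154), array([ 0.0523, -0.1114])), (array([301.3, 236.6]), np.int32(167), array([ 0.0547, -0.034 ])), (array([320.2, 263.6]), np.int32(212), array([0.0802, 0.0587]))]
284 198 [ 0.587 -0.12   0.137] [ 0.038 -0.113]
284 190 [ 0.587 -0.118  0.156] [ 0.038 -0.111]
284 180 [ 0.588 -0.115  0.179] [ 0.038 -0.108]
282 205 [ 0.549 -0.18   0.082] [ 0.004 -0.176]
top [(array([307.4, 200.7]), np.int32(318), array([0.0732, 0.0477])), (array([364.4, 221.3]), np.int32(324), array([ 0.047 , -0.0458]))]
tcp top [412.  235.7]
```

View pics/t1.png

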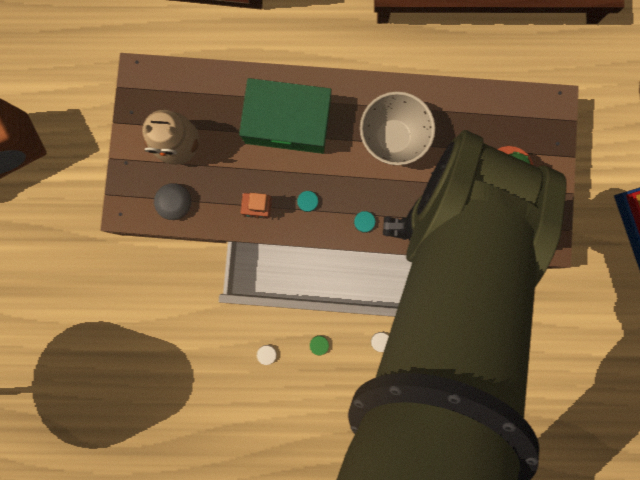

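```bash
python3 - <<'E'
from h import *
b,d=vision.grab_frame("scene");P=cloud("scene",d)
for u,v,n in[(150,250,"shelf"),(200,350,"shelf"),(300,210,"?"),(300,130,"table"),(550,300,"table"),(266,214,"shelf"),(250,215,"shelf")]:print(n,P[v,u].round(4),loc(P[v,u]).round(3))
print("finger col cloud")
for v in range(160,222,3):print(v,[(P[v,u].round(3).tolist(),b[v,u].tolist()) for u in(284,)])
w,dw=vision.grab_frame("wrist");cv2.imwrite("pics/w1.png",w)
ci=vision.camera_info("wrist");print(ci["mtx"])
E
```

```text
shelf [ 0.8347 -0.2113  0.0843] [ 0.291 -0.187]
shelf [ 0.8682 -0.0013 -0.    ] [0.31  0.025]
? [ 0.5068 -0.174   0.0568] [-0.038 -0.172]
table [ 0.5572 -0.0988  0.2757] [ 0.007 -0.094]
table [ 0.3171  0.3147 -0.0029] [-0.262  0.302]
shelf [ 0.596  -0.172   0.0833] [ 0.05  -0.164]
shelf [ 0.6221 -0.191   0.0833] [ 0.078 -0.181]
finger col cloud
160 [([0.59, -0.108, 0.223], [31, 32, 32])]
163 [([0.592, -0.107, 0.218], [27, 31, 30])]
166 [([0.591, -0.108, 0.211], [28, 30, 26])]
169 [([0.59, -0.11, 0.205], [29, 27, 25])]
172 [([0.587, -0.114, 0.196], [33, 34, 31])]
175 [([0.587, -0.115, 0.189], [32, 34, 34])]
178 [([0.587, -0.116, 0.182], [33, 36, 34])]
181 [([0.592, -0.11, 0.18], [26, 29, 27])]
184 [([0.587, -0.117, 0.169], [29, 27, 31])]
187 [([0.586, -0.118, 0.162], [27, 24, 25])]
190 [([0.587, -0.118, 0.156], [30, 32, 33])]
193 [([0.585, -0.121, 0.148], [38, 39, 40])]
196 [([0.587, -0.119, 0.142], [33, 36, 38])]
199 [([0.587, -0.12, 0.136], [57, 61, 64])]
202 [([0.445, -0.313, -0.004], [115, 149, 174])]
205 [([0.546, -0.176, 0.083], [99, 142, 176])]
208 [([0.553, -0.168, 0.082], [66, 89, 120])]
211 [([0.562, -0.156, 0.084], [69, 93, 122])]
214 [([0.58, -0.133, 0.093], [103, 121, 92])]
217 [([0.586, -0.125, 0.093], [134, 149, 53])]
220 [([0.592, -0.117, 0.092], [134, 150, 53])]
[[371.64829954   0.         314.81391743]
 [  0.         371.64829954 238.42653141]
 [  0.           0.           1.        ]]
```

View pics/w1.png

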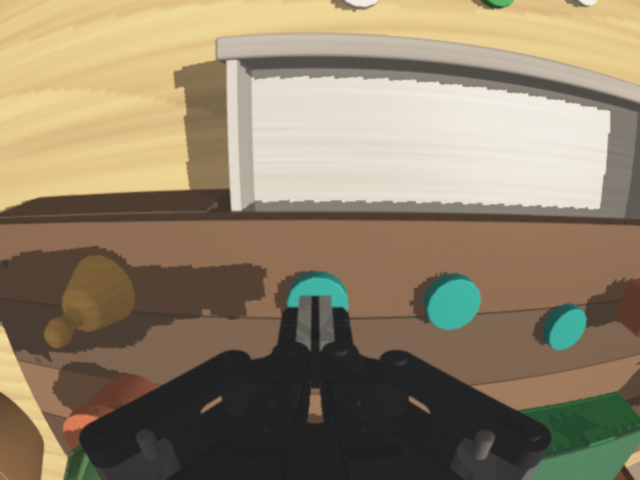

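The wrist and scene views agree. The finger is centred on the counter in y, but the real tips are about 43 mm above the reported TCP (scene depth puts them at z≈0.133), so the counter hasn't been touched. I'll back off behind it and touch down by force to calibrate the tip height.

```bash
python3 - <<'E'
from h import *
x,y=.0448,-.1239
ctrl.movel(W(x+.044,y,.0895),max_speed=.08)
ctrl.movel(W(x+.044,y,.060),max_speed=.08)
ctrl.pause(.1);f0=get_state()["contact_force"][2];z=.060
while z>.036:
    z-=.0015;ctrl.movel(W(x+.044,y,z),max_speed=.03)
    s=get_state();f=s["contact_force"][2]-f0
    if abs(f)>3: break
print(z,s["tcp_pos"],f,s["time"])
b,d=vision.grab_frame("scene");P=cloud("scene",d)
print([(ce.round(1),a) for ce,a in teal(b)])
cv2.imwrite("pics/s2.png",cv2.resize(b[120:320,150:450],None,fx=2.5,fy=2.5))
E
```

```text
0.044999999999999984 [ 0.63733551 -0.13447099  0.04579576] 5.675279924755179 11.75
[(array([279.5, 219.8]), np.int32(151)), (array([301.3, 236.6]), np.int32(169)), (array([320.2, 263.6]), np.int32(212))]
```

View pics/s2.png

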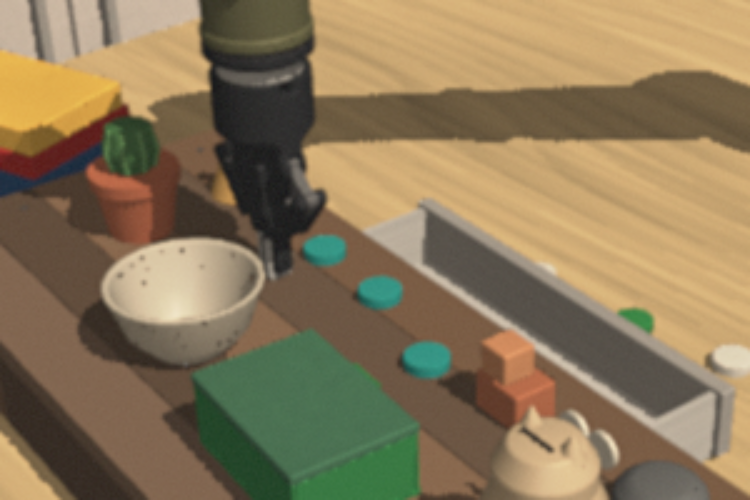

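The tips now rest on the shelf, at crop (275,272) behind counter 3 at (325,250), with reported z≈0.046. The z offset is therefore about 39.5 mm. Sweeping counter 3 now.

```bash
cat >> h.py <<'E'
Z=.0495
def sweep(x,y,xe=.009):
    ctrl.movel(W(x+.042,y,Z),max_speed=.06)
    ctrl.movel(W(.030,y,Z),max_speed=.05)
    ctrl.movel(W(xe,y,Z),max_speed=.025)
    s=get_state();print(s["time"],loc(s["tcp_pos"]).round(4),s["contact_force"].round(2))
def look(name):
    b,d=vision.grab_frame("scene")
    print("scene",[(ce.round(1),a,loc(onplane("scene",ce,.095)).round(3)) for ce,a in teal(b)])
    b2,_=vision.grab_frame("top");print("top",[(ce.round(1),a,loc(onplane("top",ce,.095)).round(3)) for ce,a in teal(b2)])
    if name: cv2.imwrite(f"pics/{name}.png",np.hstack([cv2.resize(b[120:320,150:450],(390,260)),cv2.resize(b2[170:330,200:500],(410,260))]))
E
python3 - <<'E'
from h import *
sweep(.0448,-.1239)
look("s3")
E
```

```text
14.325 [ 0.0092 -0.1239] [ 0.4   0.09 -0.04]
scene [(array([301.3, 236.6]), np.int32(167), array([ 0.055, -0.034])), (array([320.2, 263.6]), np.int32(212), array([0.08 , 0.059]))]
top [(array([307.5, 200.7]), np.int32(318), array([0.073, 0.048])), (array([364.3, 221.3]), np.int32(324), array([ 0.047, -0.046])), (array([397.7, 267.9]), np.int32(59), array([-0.023, -0.104]))]
```

View pics/s3.png

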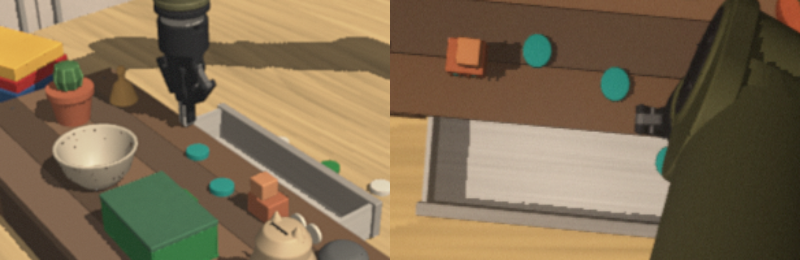

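Counter 3 has dropped into the drawer: its teal edge shows on the drawer floor at top pixel (398,268). The next two follow the same way.

```bash
python3 - <<'E'
from h import *
def go(x,y,y0):
    p=loc(get_state()["tcp_pos"])
    ctrl.movel(W(p[0],p[1],.10),max_speed=.12)
    ctrl.movel(W(x+.042,y,.10),max_speed=.12)
    ctrl.movel(W(x+.042,y,Z),max_speed=.08)
    sweep(x,y)
    p=loc(get_state()["tcp_pos"])
go(.047,-.0458,0);look(None)
go(.0731,.0477,0);look(None)
ctrl.movel(W(.009,.0477,.11),max_speed=.12)
print(get_state()["time"])
# to the front of the drawer, above it first
ctrl.movel(W(-.155,0,.11),max_speed=.15);
look("s4");print(get_state()["time"])
E
```

```text
19.4417 [ 0.0092 -0.0458] [-0.73  0.18  0.24]
scene [(array([320.2, 263.6]), np.int32(212), array([0.08 , 0.059]))]
top [(array([307.5, 200.7]), np.int32(318), array([0.073, 0.048]))]
25.3167 [0.0092 0.0477] [-0.27 -0.47  0.53]
scene []
top [(array([358.8, 267.3]), np.int32(262), array([-0.027, -0.042])), (array([403.9, 269.4]), np.int32(271), array([-0.025, -0.114]))]
26.0667
scene []
top [(array([304.6, 261.2]), np.int32(253), array([-0.024,  0.044])), (array([358.7, 267.3]), np.int32(257), array([-0.027, -0.042])), (array([404. , 269.5]), np.int32(270), array([-0.025, -0.114]))]
27.4583
```

View pics/s4.png

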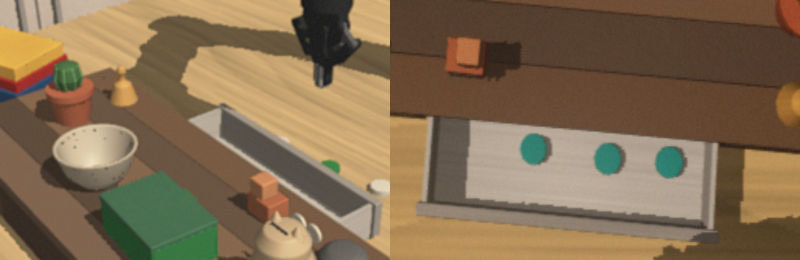

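All three counters lie flat in the drawer, at crop (534,149), (608,158) and (669,162). Now I push the drawer shut, with the tips about 42 mm above the table.

```bash
python3 - <<'E'
from h import *
zc=.004
ctrl.movel(W(-.155,0,zc),max_speed=.1)
ctrl.pause(.1);f0=get_state()["contact_force"]
ctrl.movel(W(-.12,0,zc),max_speed=.06)
ctrl.movel(W(-.04,0,zc),max_speed=.05)
xx=-.04
while xx<-.018:
    xx+=.0015;ctrl.movel(W(xx,0,zc),max_speed=.03)
    s=get_state();f=(s["contact_force"]-f0)[:2]@xv
    if f<-14: break
print(xx,loc(s["tcp_pos"]),f,s["time"])
ctrl.pause(.3)
ctrl.movel(W(-.16,0,zc),max_speed=.1)
ctrl.movel(W(-.16,0,.15),max_speed=.15)
print(get_state()["time"])
b,d=vision.grab_frame("top");P=cloud("top",d)
L=np.stack([(P[...,:2]-O)@xv,(P[...,:2]-O)@yv,P[...,2]],-1)
q=L[(L[...,0]<-.004)&(abs(L[...,1])<.17)&(abs(L[...,2]-.064)<.008)&(d>0)];print(len(q),np.percentile(q[:,0],[2,50,98]))
m2=((P[...,2]>.1)&(d>0)&(L[...,0]>0)&(L[...,0]<.3)&(abs(L[...,1])<.38)).astype(np.uint8)
k,l,st,_=cv2.connectedComponentsWithStats(m2)
for i in range(1,k):
    if st[i,4]>60:
        r=L[l==i];print("obj",r.min(0).round(3),r.max(0).round(3))
cv2.imwrite("pics/t5.png",b)
E
```

```text
-0.02649999999999999 [-3.16943290e-02  6.61089038e-05] -15.34465106260605 33.5
36.4083
1767 [-0.020312   -0.01356642 -0.00673907]
obj [0.152 0.023 0.1  ] [0.251 0.158 0.146]
obj [ 0.133 -0.14   0.1  ] [ 0.247 -0.026  0.144]
obj [0.113 0.223 0.108] [0.189 0.305 0.2  ]
obj [ 0.101 -0.293  0.102] [ 0.175 -0.219  0.188]
obj [0.026 0.234 0.1  ] [0.084 0.292 0.116]
obj [0.038 0.105 0.1  ] [0.076 0.15  0.143]
obj [ 0.025 -0.276  0.1  ] [ 0.062 -0.241  0.15 ]
```

View pics/t5.png

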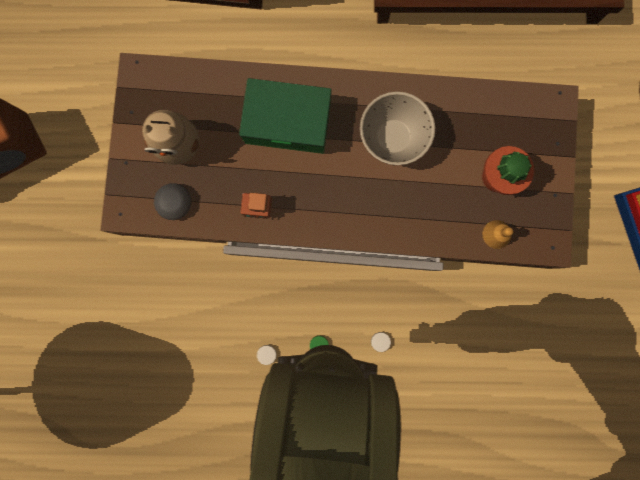

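The drawer is shut: its outer face is at -20 mm and the push met a hard stop. Every ornament measures where it began, and the robot is clear.

```bash
python3 -c "
from station import ticket
print(ticket.close_job())"
```

```text
the job is handed in; nothing more can be done
None
```

All three turquoise counters were swept off the front edge into the drawer, the drawer is pushed fully shut, the ornaments measure where they began, and the job is handed in at about 36 s on the robot's clock.

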